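# Show the stamp on a pendant's back to the bench camera in a hand mirror

## Task

Take the hand mirror out of its wooden holder and hold it up on the inspection stand, the centre of its glass straight above the short brass pin and level with the stamped mark on the pendant's back, turned and tilted so that the camera, looking at the middle of the glass, sees the stamp reflected there. Do not bump the pendant or the camera stand, and leave the bowl, the bead tray and the phone where they are. Finish while still holding the mirror steady at that angle in the gripper, clear of everything else: do not put it down or let go.

Things in the scene. Friction and masses are not known exactly. Their poses are not given: they have to be found in the camera images.
- mirror: Loose hand mirror, ~120 g, upright in the holder. Head: black box 10 (x) x 70 (y) x 60 (z) mm, pale glass 64 x 54 mm on its +x face only. Handle: grey square bar 16 x 16 mm, sides along the mirror's x and y, rising centrally from z = 60 to z = 152 mm. Origin: centre of the head's underside; z up along the handle, x = the way the glass faces (its normal).
- glass (a point): Centre of the mirror's glass, 6 mm in front (+x) of and 30 mm above the mirror's origin. Same axes as the mirror.
- holder: Wooden block 51 (x) x 92 (y) x 36 mm high, fixed to the bench, with an open-topped slot 19 (x) x 78 (y) mm, 30 mm deep, where the mirror's head stands 6 mm above the bench, glass towards the holder's +x. Lift the mirror straight up 50 mm or more to clear it. Origin: centre of its underside.
- stand: Fixed aluminium plate 290 x 250 x 12 mm with a brass pin (8 mm thick, top 45 mm above the bench) near the robot-side edge and a black camera tube (36 mm thick) on a post. Origin: bench level under the pin; x away from the robot. Plate: x -45 to 245, y -115 to 135 mm. The tube slopes up away from the pin, over x 120 to 225, y -50 to -105 mm, top about 220 mm high.
- spot (a point): Point in the air where the centre of the glass belongs: straight above the brass pin, 100 mm above the bench, level with the stamp.
- lens (a point): Front of the camera's lens, 157 mm above the bench, 140 mm from spot and aimed at it. It must be on the glass side of the mirror.
- pendant: Brass plate 44 mm wide, 56 mm high, 4 mm thick, upright on a thin post with a round wooden foot (44 mm), fixed on the stand left of the camera (seen from the robot), top 128 mm above the bench. Its place varies along an arc; this origin is the centre of that arc, about 250 mm away at bench level, not on the pendant: use mark.
- mark (a point): Centre of the stamp (ring with a cross, 14 mm across) in the middle of the pendant's back, which faces roughly towards the pin and away from the camera; 100 mm above the bench, about 140 mm from spot. This point's z axis is no part of the stamp but a checking aid: about halfway between the directions spot-to-lens and spot-to-mark.
- bowl: White bowl 104 mm across, 38 mm high, with beads, loose. Origin: centre of the underside. Leave alone.
- tray: White bead tray 110 x 190 x 20 mm, loose. Origin: centre of the underside. Leave alone.
- phone: Black phone 150 x 72 x 9 mm lying flat, loose. Origin: centre of the underside. Leave alone.
Not all that is in view belongs to the job. Leave any pink or purple look-alike of the mirror alone.

How it is judged (in metres and radians):
On the way:
1. the mirror is gripped and lifted out of its holder (z of mirror in the frame of holder above 0.045 m and contact force between mirror and the fingers above 1 N), for 0.2 s.
At the end, for the whole second after the job is handed in: The gripper holds the mirror, still and touching nothing else, the centre of the glass within 16 mm of the point above the brass pin level with the mark, and the glass (its front, not its back) facing within 0.13 rad of halfway between lens and mark, so that the camera sees the mark in it (distance between glass and spot below 0.016 m and angle between the x axis of mirror and the z axis of mark, either way round below 0.13 rad and x of each of lens, mark in the frame of mirror above 0.08 m and contact force between mirror and the fingers above 1 N and linear speed of mirror below 0.02 m/s and angular speed of mirror below 0.15 rad/s and contact force between mirror and stand below 0.1 N and contact force between mirror and pendant below 0.1 N and contact force between mirror and holder below 0.1 N and contact force between mirror and bowl below 0.1 N and contact force between mirror and tray below 0.1 N and contact force between mirror and phone below 0.1 N); the arm keeps its last pose, push and grip.
It fails at once if the pendant is bumped (over 3 N) (contact force between pendant and mirror above 3 N or contact force between pendant and the fingers above 3 N or contact force between pendant and the arm above 3 N).
It fails at once if the stand or its camera is bumped (over 5 N) (contact force between stand and mirror above 5 N or contact force between stand and the fingers above 5 N or contact force between stand and the arm above 5 N).
It fails at once if the bowl is moved by more than 30 mm (distance of bowl from where it was at the start of the episode above 0.03 m).
It fails at once if the tray is moved by more than 30 mm (distance of tray from where it was at the start of the episode above 0.03 m).
It fails at once if the phone is moved by more than 30 mm (distance of phone from where it was at the start of the episode above 0.03 m).
It also fails if it takes over 37 s, if anything falls off the work surface, if the arm or the gripper's body presses on something with over 40 N, if the wrist force passes 120 N, or if a joint passes its speed limit or range.

## Robot

A 6-joint arm with a two-finger parallel gripper is mounted at the origin on the work surface. World frame = base frame: x ahead of the robot, y to its left, z up, the work surface at z = 0. Lengths are in m, angles in degrees, forces in N, time in s.
With the tool pointing down it reaches from about 0.25 to 0.775 m from the base axis. Payload 4 kg.
Tool frame: the origin (TCP) lies at the very end of the fingers, on their centre line; the grasp point (between the pads) lies bot.grip_point_offset behind it (bot.grip_point_offset is the distance from the TCP to the grasp point, in m); z points along the fingers, y is the line along which they close (so a half turn about z gives the same grasp; the last joint's range is limited). The gripper opens to 85 mm and grips with 20 to 120 N. Pads are 22 mm wide; open, the fingers measure 114 mm over their backs; the gripper's body (76 mm by 85 mm) begins 54 mm behind the grasp point. The pads swing forward as they close: fully open they stand 13 mm farther back than shut.
Start: joints at [57.233, 4.996, 78.535, -0, 96.463, -5.907], TCP at [0.249, 0.491, 0.231] pointing down, gripper open.
Joint ranges: [-177.83, 177.83], [-43.37, 116.18], [15.69, 146.23], [-61.86, 241.86], [9.47, 152.12], [-147.06, 147.06]. Speed limits (degrees/s): [159.86, 159.86, 180, 180, 180, 180].

## Interface

Orientations are given as [roll, pitch, yaw] about the fixed x, y, z axes, in that order (R = Rz(yaw) Ry(pitch) Rx(roll)).
In Python, from cell import bot, eoat, eyes, monitor gives the robot as it stands. Calls block until the motion is done:
- bot.move_pose(position, orientation): joint-space move of the TCP to a pose.
- bot.move_linear(position, rotation=None, vel=0.15): straight line of the TCP; rotation=None keeps the orientation; vel is the mean speed in m/s.
- bot.set_joints(angles): joint-space move.
- eoat.move_gripper(opening, force=None): finger opening in m; force is the grip in N (None keeps the last); returns when the fingers have stopped.
- bot.hold(seconds).
- bot.inverse_kinematics(position, orientation): joint angles nearest the present ones, or None.
- eyes.get_image(name): name is "side" or "top"; returns a dict with "img" (480x640x3 uint8, red, green, blue), "range_z" (480x640 float32, m along the optical axis (not along the pixel's ray), 0 where there is no reading), "mtx" (3x3 intrinsics, pixels), "k1" (the pictures are not rectified: a ray, as slopes to the right and down, at radius r is drawn at 1 + k1 r^2 times it, then the intrinsics apply), "position" and "rotation" of the camera in the world. Camera axes: x right, y up, looking along -z (the intrinsics and any distortion apply to the point x, -y, -z); pixel columns grow to the right and rows downward; lengths in m; the calibration is good to about 2 mm. A picture is of the moment at which its call begins.
A pose or a line that the arm cannot do raises bot.IKError and nothing moves.
- bot.finish_job(): hands the job in; it is judged then, once.
Trained networks look in a picture, given as the dict that the camera call returned (one of the last four; its "shot" number tells which), for a name from the list of things; names that differ only in an ending like _2 or _b are one class to them, and where a whole thing is asked for, a point or a joint stands for the part that bears it (a point fixed in the world has none). Each returns a list of dicts, best first, with "conf" (0 to 1); they miss things now and then, are a little off and sometimes report something else, mostly with a low value. They report only what shows in the picture. A call takes as long as a camera call. They do not tell look-alikes from the thing itself.
- eyes.look_for(picture, target): "extent" ([centre column, centre row, width, height] in pixels, round what is visible of it).
- eyes.silhouettes(picture, target): "pixels" (480x640 bool, what is visible of it) and "extent" ([centre column, centre row, width, height] in pixels, round what is visible of it).
Readings, each from a call of its own:
- monitor.read_t(): time.
- monitor.read_joints(): joint angles.
- monitor.read_qvel(): joint speeds.
- monitor.read_tau(): joint torques, N m.
- monitor.read_eef_pos(): TCP position.
- monitor.read_tool_rot(): TCP orientation.
- monitor.read_wrist_force(): force on the tool from outside, world axes, zero at the start.
- monitor.read_ft_torque(): the same for the moment, N m.
- monitor.read_width(): finger opening in m.
- monitor.read_grip_force(): force on a finger pad.
Only numpy, scipy, OpenCV 4.12 (cv2) and the standard library are available. Lean on these libraries where they do the work, as an engineer would, in place of code of your own. Each camera call takes 0.05 s, during which the arm holds its last target. There are 200 camera calls.

## Working session

There is one attempt and no reset: what is moved stays moved. The work goes in short steps, each a Python script; the robot and the scene stay as the last script left them, time stands still between calls to the robot, and variables do not carry over. Pictures are saved under pics/ and viewed, at most 10 in all, crops included, and the job is handed in when it is done.

```bash
ls; mkdir -p pics; cat > h.py <<'E'
import numpy as np, cv2
from cell import bot,eoat,eyes,monitor
def world(p):
    """world point per pixel (480,640,3), nan where no range"""
    z=p["range_z"].astype(float); K=np.array(p["mtx"]); k1=p["k1"]
    v,u=np.mgrid[:480,:640].astype(float)
    pts=np.stack([u,v],-1).reshape(-1,1,2)
    n=cv2.undistortPointsIter(pts,K,np.array([k1,0,0,0.]),None,None,(3,50,1e-9)).reshape(480,640,2)
    c=np.stack([n[...,0]*z,-n[...,1]*z,-z],-1); c[z<=0]=np.nan
    R=np.array(p["rotation"])
    if R.shape!=(3,3):
        from scipy.spatial.transform import Rotation as T
        R=T.from_euler('xyz',R,degrees=True).as_matrix()
    return c@R.T+np.array(p["position"])
E
cat > a.py <<'E'
from h import *
for cam in("side","top"):
    p=eyes.get_image(cam); print(cam,np.round(p["position"],3),np.round(p["rotation"],3).tolist(),p["k1"])
    cv2.imwrite(f"pics/{cam}0.png",p["img"][...,::-1]); W=world(p); np.savez(f"{cam}0.npz",W=W,img=p["img"])
    M={}
    for t in("mirror","holder","stand","pendant","bowl","tray","phone","mark","lens","glass"):
        try:r=eyes.silhouettes(p,t)
        except Exception as e: print(t,e);continue
        for i,d in enumerate(r[:3]):
            q=W[d["pixels"]];q=q[~np.isnan(q[:,0])]; M[f"{t}{i}"]=d["pixels"]
            print(t,round(d["conf"],2),np.round(d["extent"]).tolist(),len(q),np.round(np.percentile(q,[3,50,97],axis=0),3).tolist() if len(q) else'')
    np.savez(f"{cam}m.npz",**M)
E
python3 a.py
```

```text
pics
side [ 0.18  -0.705  1.005] [38.5, -0.051, -26.185] -0.02164956488787652
mirror 0.97 [269.0, 274.0, 30.0, 42.0] 650 [[0.328, -0.109, -0.002], [0.349, -0.085, 0.051], [0.373, -0.01, 0.151]]
mirror 0.87 [294.0, 375.0, 15.0, 46.0] 430 [[0.284, -0.364, -0.002], [0.3, -0.34, 0.063], [0.323, -0.308, 0.153]]
mirror 0.81 [363.0, 286.0, 24.0, 44.0] 569 [[0.512, -0.218, 0.002], [0.541, -0.212, 0.058], [0.586, -0.151, 0.151]]
holder 0.97 [324.0, 322.0, 43.0, 30.0] 664 [[0.384, -0.275, -0.0], [0.416, -0.243, 0.032], [0.468, -0.193, 0.038]]
stand 0.93 [355.0, 229.0, 126.0, 81.0] 7218 [[0.494, -0.119, 0.007], [0.633, -0.021, 0.012], [0.756, 0.134, 0.203]]
stand 0.51 [322.0, 321.0, 43.0, 35.0] 585 [[0.385, -0.275, 0.003], [0.415, -0.246, 0.033], [0.464, -0.193, 0.038]]
pendant 0.63 [355.0, 190.0, 17.0, 40.0] 276 [[0.66, 0.058, 0.012], [0.676, 0.076, 0.025], [0.699, 0.102, 0.127]]
bowl 0.9 [407.0, 322.0, 42.0, 42.0] 1295 [[0.556, -0.369, 0.003], [0.607, -0.323, 0.016], [0.643, -0.285, 0.038]]
tray 0.75 [410.0, 414.0, 81.0, 104.0] 4970 [[0.441, -0.593, 0.001], [0.5, -0.508, 0.005], [0.559, -0.41
[... 2110 characters left out ...]
0.539, 0.438, 0.015]]
mark 0.85 [277.0, 156.0, 22.0, 26.0] 354 [[0.662, 0.058, 0.016], [0.678, 0.077, 0.026], [0.692, 0.097, 0.13]]
lens 0.84 [308.0, 175.0, 124.0, 135.0] 11057 [[0.496, -0.114, 0.008], [0.632, 0.004, 0.013], [0.774, 0.136, 0.205]]
lens 0.19 [278.0, 157.0, 24.0, 30.0] 358 [[0.661, 0.058, 0.016], [0.678, 0.077, 0.026], [0.694, 0.097, 0.13]]
glass 0.85 [397.0, 209.0, 16.0, 35.0] 322 [[0.513, -0.217, 0.005], [0.543, -0.206, 0.062], [0.577, -0.197, 0.154]]
glass 0.76 [453.0, 308.0, 28.0, 20.0] 302 [[0.289, -0.358, 0.002], [0.309, -0.327, 0.065], [0.325, -0.304, 0.155]]
glass 0.74 [408.0, 258.0, 26.0, 18.0] 159 [[0.409, -0.254, 0.038], [0.424, -0.223, 0.106], [0.445, -0.2, 0.161]]
```

```bash
cat > b.py <<'E'
from h import *
a=cv2.imread("pics/side0.png")[140:390,230:450]; b=cv2.imread("pics/top0.png")[110:310,240:460]
c=np.hstack([cv2.resize(a,(400,455),interpolation=cv2.INTER_CUBIC),cv2.resize(b,(400,364),interpolation=cv2.INTER_CUBIC)[:455] if 0 else cv2.copyMakeBorder(cv2.resize(b,(400,364),interpolation=cv2.INTER_CUBIC),0,91,0,0,0)])
cv2.imwrite("pics/crop0.png",c)
for cam in("side","top"):
    W=np.load(cam+"0.npz")["W"]; img=np.load(cam+"0.npz")["img"]; P=W.reshape(-1,3); C=img.reshape(-1,3)
    def box(x0,x1,y0,y1,z0,z1):
        m=(P[:,0]>x0)&(P[:,0]<x1)&(P[:,1]>y0)&(P[:,1]<y1)&(P[:,2]>z0)&(P[:,2]<z1); return P[m],C[m]
    def rect(n,q):
        r=cv2.minAreaRect((q[:,:2]*1000).astype(np.float32)); print(cam,n,len(q),np.round(r[0],1),np.round(r[1],1),round(r[2],1))
    rect("holder top",box(.37,.49,-.30,-.16,.028,.048)[0])
    q,c=box(.37,.49,-.30,-.16,.055,.2);print("mirror>55",np.round(np.c_[q*1000,c][::max(1,len(q)//25)]).astype(int).tolist())
    q,c=box(.37,.49,-.30,-.16,.145,.2);rect("handle top",q);print(q.mean(0))
    rect("plate",box(.45,.85,-.16,.2,.007,.018)[0])
    q,c=box(.5,.6,-.06,.06,.022,.06);print("pin",len(q),np.round(np.c_[q*1000,c]).astype(int).tolist()[:20])
    q,c=box(.63,.72,.03,.12,.075,.14);print("pend",len(q),np.round(np.c_[q*1000,c]).astype(int).tolist()[:60])
    q,c=box(.58,.82,-.13,.03,.1,.25);print("cam",len(q),np.round(q[::max(1,len(q)//30)]*1000).astype(int).tolist())
E
python3 b.py
```

```text
side holder top 523 [ 426.1 -227.1] [53.2 93.4] 34.4
mirror>55 [[427, -218, 156, 112, 130, 148], [433, -227, 157, 155, 149, 149], [423, -227, 156, 155, 147, 145], [431, -235, 157, 137, 129, 128], [422, -235, 155, 107, 101, 100], [419, -225, 135, 81, 93, 108], [426, -237, 143, 79, 75, 76], [419, -230, 130, 79, 80, 86], [429, -236, 127, 77, 74, 76], [421, -232, 119, 79, 77, 78], [433, -233, 107, 76, 75, 77], [411, -200, 65, 128, 91, 74], [407, -202, 66, 139, 95, 75], [432, -235, 97, 74, 75, 79], [421, -232, 97, 79, 75, 76], [418, -212, 64, 78, 67, 65], [409, -209, 60, 49, 47, 50], [433, -233, 80, 78, 76, 78], [426, -238, 88, 75, 73, 74], [427, -236, 81, 75, 72, 73], [437, -237, 69, 153, 102, 74], [421, -233, 66, 62, 60, 63], [431, -239, 63, 56, 54, 57], [435, -246, 66, 63, 61, 63], [439, -249, 63, 63, 61, 63], [448, -257, 64, 128, 85, 63], [442, -258, 57, 44, 44, 49]]
side handle top 67 [ 427.2 -228.2] [16.1 16.2] 34.8
[ 0.42639625 -0.22955234  0.15573957]
side plate 6082 [630.2  -5.6] [292.9 291.3] 76.9
pin 21 [[536, 30, 44, 233, 216, 188], [539, 29, 43, 234, 217, 192], [531, 25, 47, 
[... 5918 characters left out ...]
, 59], [675, 61, 131, 205, 154, 67], [676, 59, 130, 215, 172, 95], [678, 58, 122, 215, 189, 151], [684, 98, 96, 187, 174, 159], [683, 95, 99, 120, 102, 82]]
cam 847 [[735, -102, 216], [732, -119, 214], [727, -121, 215], [720, -112, 221], [719, -93, 212], [715, -113, 216], [713, -89, 210], [709, -106, 214], [709, -80, 201], [702, -97, 213], [702, -115, 209], [697, -89, 209], [695, -104, 208], [692, -78, 203], [690, -98, 203], [687, -72, 198], [683, -89, 203], [686, -61, 181], [677, -78, 201], [678, -98, 191], [673, -72, 192], [672, -89, 191], [667, -63, 191], [665, -83, 189], [660, -63, 192], [662, -87, 179], [655, -76, 185], [651, -67, 184], [650, -61, 174], [647, -65, 169], [642, -63, 162]]
```

View pics/crop0.png

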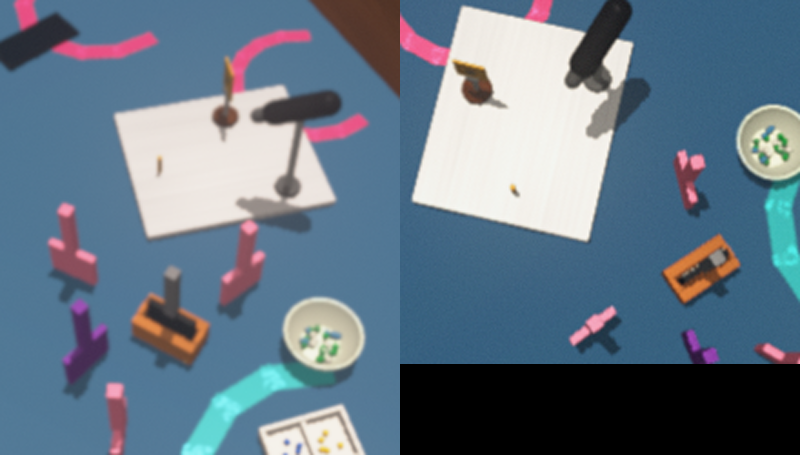

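The side view (left) shows the grey handle at about (172,285), upright in the orange holder at (170,330). The head face towards the side camera looks black, so the glass should face away, at a yaw of about +33°. The pin is at (158,165) and the pendant at (228,90). I'll check the facing on a zoom and fix the stand geometry.

```bash
cat > c.py <<'E'
from h import *
from scipy.spatial.transform import Rotation as T
a=cv2.imread("pics/side0.png")[280:350,290:360]; b=cv2.imread("pics/top0.png")[225:295,370:440]
cv2.imwrite("pics/crop1.png",np.hstack([cv2.resize(x,(400,400),interpolation=cv2.INTER_CUBIC) for x in(a,b)]))
pin=np.array([.535,.025])
for cam in("side","top"):
    d=np.load(cam+"0.npz");P=d["W"].reshape(-1,3);C=d["img"].reshape(-1,3).astype(int)
    m=(P[:,2]>.007)&(P[:,2]<.018)&(C.min(1)>130)&(np.ptp(C,axis=1)<45)&(abs(P[:,0]-.64)<.19)&(abs(P[:,1]-.01)<.17)
    img=m.reshape(480,640).astype(np.uint8); n,l,s,_=cv2.connectedComponentsWithStats(img); k=1+s[1:,4].argmax()
    r=cv2.minAreaRect((P[(l==k).ravel()][:,:2]*1000).astype(np.float32));print(cam,"plate",r, np.round(cv2.boxPoints(r)).tolist())
    m=(abs(P[:,0]-.68)<.03)&(abs(P[:,1]-.078)<.04)&(P[:,2]>.085)&(P[:,2]<.14);q=P[m]
    r=cv2.minAreaRect((q[:,:2]*1000).astype(np.float32));print("pend",r,np.median(q,0),q[:,2].max())
    c=np.array(r[0])/1000-pin;print("mark az,dist",np.degrees(np.arctan2(c[1],c[0])),np.hypot(*c))
    m=(P[:,0]>.63)&(P[:,0]<.78)&(P[:,1]<-.03)&(P[:,1]>-.15)&(P[:,2]>.15)&(P[:,2]<.25);q=P[m]
    r=cv2.minAreaRect((q[:,:2]*1000).astype(np.float32));c=np.array(r[0])/1000-pin
    print("tube",r,"az",np.degrees(np.arctan2(c[1],c[0])))
print(bot.grip_point_offset)
yaw=33.7
Rp=T.from_euler('z',yaw,degrees=True)
u=lambda az,el:np.array([np.cos(el)*np.cos(az),np.cos(el)*np.sin(az),np.sin(el)])
x=u(np.radians(-37.3),np.radians(24))+u(np.radians(20.4),0);x/=np.linalg.norm(x)
y=np.cross([0,0,1],x);y/=np.linalg.norm(y);Rf=T.from_matrix(np.c_[x,y,np.cross(x,y)])
for k in range(4):
    t=T.from_euler('z',90*k,degrees=True)*T.from_euler('x',180,degrees=True)
    g=np.array([0,0,.119-bot.grip_point_offset])  # TCP in mirror frame
    o=np.r_[pin,.1]-Rf.apply([.006,0,.03])
    for p,R in((np.array([.4275,-.2285,.006]),Rp),(o,Rf)):
        pos=p+R.apply(g);print(k,np.round(pos,3),np.round((R*t).as_euler('xyz',degrees=True),1),bot.inverse_kinematics(pos.tolist(),(R*t).as_euler('xyz',degrees=True).tolist()))
E
python3 c.py
```

```text
side plate ((634.7064208984375, 13.756240844726562), (253.75851440429688, 291.14495849609375), 77.01559448242188) [[464.0, -77.0], [748.0, -143.0], [805.0, 105.0], [521.0, 170.0]]
pend ((678.208984375, 80.20203399658203), (46.18643569946289, 5.284647464752197), 75.10225677490234) [0.67603351 0.07608385 0.11069115] 0.13136843224268635
mark az,dist 21.079899230606415 0.15347989367692036
tube ((684.0862426757812, -85.65701293945312), (32.905155181884766, 118.53807830810547), 51.582847595214844) az -36.584094101320694
top plate ((637.468505859375, 12.642730712890625), (250.48167419433594, 293.00653076171875), 77.22013854980469) [[467.0, -77.0], [753.0, -142.0], [808.0, 102.0], [522.0, 167.0]]
pend ((680.4293212890625, 77.84498596191406), (43.382049560546875, 5.8514814376831055), 75.8460693359375) [0.67911235 0.07763219 0.11472273] 0.1326363854021948
mark az,dist 19.969742284032332 0.15473293131041066
tube ((688.028076171875, -84.21127319335938), (36.31147384643555, 117.95237731933594), 53.85923767089844) az -35.51424339184275
0.0187
0 [ 0.428 -0.228  0.106] [180.    0.   33.7] [-3.48300554e+01  1.18642682e-01  9.80268092e+01 -2.54444375e-14
  8.18545481e+01  2.14699446e+01]
0 [0.513 0.028 0.167] [180.  -13.6  -7. ] [-2.56323597 -7.94984306 99.56380525 -1.08886872 74.79187659 94.62140326]
1 [ 0.428 -0.228  0.106] [180.    0.  123.7] [-34.83005541   0.11864268  98.02680923   0.          81.85454809
 -68.53005541]
1 [0.513 0.028 0.167] [166.4   0.   83. ] [-2.56323597 -7.94984306 99.56380525 -1.08886872 74.79187659  4.62140326]
2 [ 0.428 -0.228  0.106] [-180.     0.  -146.3] None
2 [0.513 0.028 0.167] [180.   13.6 173. ] [ -2.56323597  -7.94984306  99.56380525  -1.08886872  74.79187659
 -85.37859674]
3 [ 0.428 -0.228  0.106] [-180.     0.   -56.3] [-34.83005541   0.11864268  98.02680923   0.          81.85454809
 111.46994459]
3 [0.513 0.028 0.167] [-166.4    0.   -97. ] None
```

View pics/crop1.png

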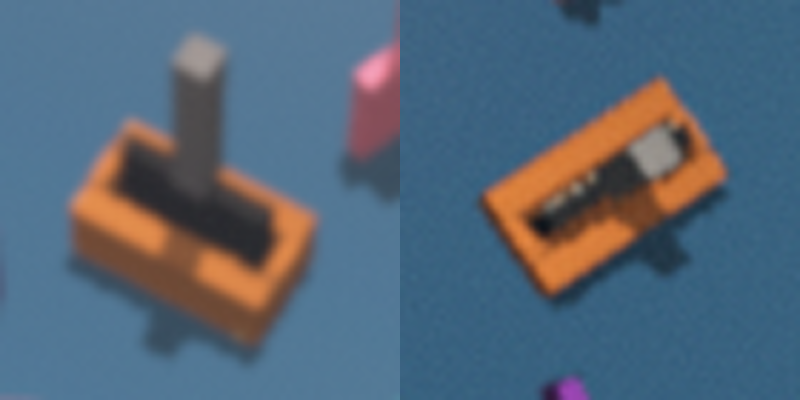

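Confirmed: the face seen by the side camera is black, and the top view shows pale slivers on the +x side, around (560,190) in the crop. So mirror yaw is 33.7° with the glass facing away from the robot. Grasping now.

```bash
cat > d.py <<'E'
from h import *
o=[180,0,123.7]
bot.move_pose([.4275,-.2285,.255],o)
bot.move_linear([.4275,-.2285,.106])
eoat.move_gripper(0.0,60); print(monitor.read_t(),monitor.read_width(),monitor.read_grip_force(),monitor.read_wrist_force())
bot.move_linear([.4275,-.2285,.275])
print(monitor.read_t(),monitor.read_width(),monitor.read_grip_force(),monitor.read_eef_pos(),monitor.read_tool_rot())
for c,(u,v) in(("side",(323,290)),("top",(410,250))):
    p=eyes.get_image(c);np.savez(c+"1.npz",W=world(p),img=p["img"])
    cv2.imwrite(f"pics/{c}1.png",p["img"][...,::-1])
a=[cv2.imread(f"pics/{c}1.png") for c in("side","top")]
cv2.imwrite("pics/lift.png",np.hstack([cv2.resize(a[0][180:360,250:430],(400,400)),cv2.resize(a[1][170:350,320:500],(400,400))]))
E
python3 d.py
```

```text
5.5083 0.015554530650430519 58.63759517669678 [1.03373452 0.36723959 1.32649051]
6.7833 0.015348235748470102 58.487611413002014 [ 0.42705947 -0.22820352  0.27361165] [-1.79942557e+02 -1.40497139e-01  1.23699220e+02]
```

View pics/lift.png

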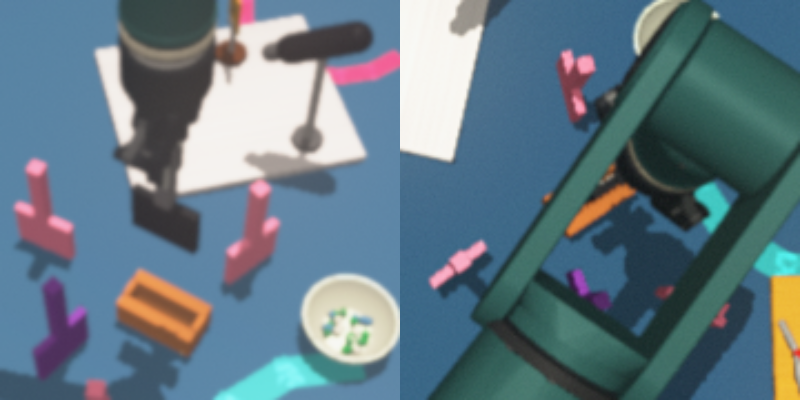

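The side picture shows the mirror lifted clear of the empty holder, hanging straight with its black back at (165,220). Next I'll move it to the spot.

```bash
cat > e.py <<'E'
from h import *
from scipy.spatial.transform import Rotation as T
pin=np.array([.5355,.0255])
u=lambda az,el:np.array([np.cos(el)*np.cos(az),np.cos(el)*np.sin(az),np.sin(el)])
x=u(np.radians(-37.1),np.radians(24))+u(np.radians(20.5),0);x/=np.linalg.norm(x)
y=np.cross([0,0,1],x);y/=np.linalg.norm(y);Rf=T.from_matrix(np.c_[x,y,np.cross(x,y)])
t=T.from_euler('z',90,degrees=True)*T.from_euler('x',180,degrees=True)
e=(Rf*t).as_euler('xyz',degrees=True).tolist()
pos=np.r_[pin,.1]+Rf.apply([-.006,0,.07])
print(pos,e)
if __name__=="__main__":
    bot.move_pose((pos+[0,0,.1]).tolist(),e)
    bot.move_linear(pos.tolist(),vel=.08); bot.hold(.5)
    print(monitor.read_t(),monitor.read_grip_force(),monitor.read_eef_pos(),monitor.read_tool_rot())
    out=[]
    for c in("side","top"):
        p=eyes.get_image(c);W=world(p);np.savez(c+"2.npz",W=W,img=p["img"]);out.append(p["img"][110:310,240:440,::-1])
        L=(W-np.r_[pin,.1])@Rf.as_matrix()+[.006,0,.03]   # expected mirror frame
        m=(abs(L[...,0])<.03)&(abs(L[...,1])<.05)&(L[...,2]>-.02)&(L[...,2]<.075)&(W[...,2]>.055)
        q=L[m];print(c,len(q),np.round(np.percentile(q,[2,25,50,75,98],axis=0)*1000,1).tolist() if len(q) else '')
        b=q[(q[:,2]>.008)&(q[:,2]<.052)&(abs(q[:,1])<.03)]
        if len(b)>20:
            A=np.c_[b[:,1:],np.ones(len(b))];print("plane x=ay+bz+c",np.linalg.lstsq(A,b[:,0],rcond=None)[0])
    cv2.imwrite("pics/place.png",np.hstack([cv2.resize(a,(400,400),interpolation=cv2.INTER_CUBIC) for a in out]))
E
python3 e.py
```

```text
[0.51333373 0.02817345 0.16661463] [166.36972958726628, 1.2722218725854067e-14, 83.12282436057112]
9.9417 58.39149534702301 [0.51334981 0.02817252 0.16664962] [ 1.66364775e+02 -3.98163050e-04  8.31225777e+01]
side 121 [[-8.8, -37.3, 3.8], [-5.7, -34.9, 30.8], [-2.5, -30.4, 56.8], [0.6, -10.6, 60.3], [4.1, -5.4, 72.2]]
top 1 [[3.8, -36.7, 1.9], [3.8, -36.7, 1.9], [3.8, -36.7, 1.9], [3.8, -36.7, 1.9], [3.8, -36.7, 1.9]]
```

View pics/place.png

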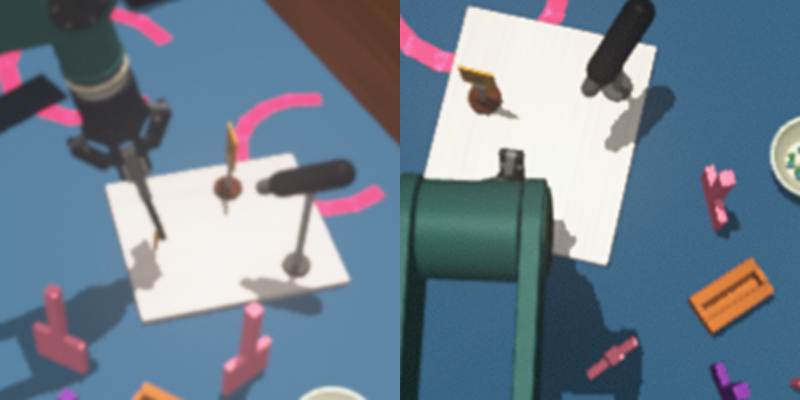

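The pictures show the mirror held over the pin (side view, edge at about (150,190)), tilted back and clear of the pendant and camera. The measured edge is within about 4 mm of expected. One quick tilt check, then I hand it in.

```bash
cat > f.py <<'E'
from e import *
W=np.load("side2.npz")["W"];L=(W-np.r_[pin,.1])@Rf.as_matrix()+[.006,0,.03]
b=L[(abs(L[...,0])<.02)&(L[...,1]>-.045)&(L[...,1]<-.028)&(L[...,2]>0)&(L[...,2]<.06)&(W[...,2]>.06)]
f=np.polyfit(b[:,2],b[:,0],1);print(len(b),"tilt err rad",f[0],"x at mid",np.polyval(f,.03),b[:,2].min())
E
python3 f.py
```

```text
[0.51333373 0.02817345 0.16661463] [166.36972958726628, 1.2722218725854067e-14, 83.12282436057112]
60 tilt err rad 0.007865020951997597 x at mid -0.0020798347081617363 0.001731719542776261
```

```bash
python3 -c "
from h import *
print(monitor.read_t(),np.abs(monitor.read_qvel()).max(),monitor.read_grip_force()); print(bot.finish_job())"
```

```text
10.0417 0.11182430508001075 58.39021682739258
the job is handed in; nothing more can be done
None
```

I handed the job in at about 10 s with the mirror still held steady over the pin; the measured tilt error was about 0.008 rad and the position error a few millimetres, though no pass/fail verdict came back.

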